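# Tare the parcel scale for an empty gift box

## Task

The parcel scale on the packing counter has to be tared for the empty wooden box, but the box has slid forward over the scale's keys: with the fingers, push it back along the pan, without lifting it, until its rear wall lies flat against the stop rail. Only then reach a fingertip down into the well of the round tare key, press the key all the way down, and let it come up again. Leave the bar-shaped on/off key unpressed, the box against the rail, and the pots and other things on the counter where they stand.

Things in the scene. Friction and masses are not known exactly. Their poses are not given: they have to be found in the camera images.
- scale: Parcel scale, fixed. Origin: on its centre line at counter height; x points from the key console (near the robot) to the stop rail, y left, z up. Console: top 50 mm above the counter, x -125 to -55 mm, y -130 to 130 mm, with two equal wells centred at x = -90 mm, y = 70 and -70 mm (which key is on which side varies). Steel pan: top 58 mm above the counter, x -55 to 130 mm, y -117 to 117 mm.
- stop_face (a point): Middle of the front face of the steel stop rail that runs across the rear of the pan: scale x = 105 mm, y = 0, 68 mm above the counter. The rail stands 20 mm above the pan. Axes as the scale's.
- gift_box: Empty open-topped box of pale wood, loose, standing on the pan and jutting forward over the key console: 120 mm (its x) by 150 mm (its y), 50 mm tall, walls 6 mm, 0.2 to 0.4 kg. Origin: centre of its underside; x points towards the stop rail, to within 0.15 rad. When home, its front wall is 75 mm clear of the centres of the keys.
- box_back (a point): Middle of the outside of the box's rear wall (box x = +60 mm), 25 mm above its underside; axes as the box's.
- box_front (a point): Middle of the outside of the box's front wall (box x = -60 mm), 25 mm above its underside.
- tare_key_top (a point): Centre of the top of the tare key: a round disc, 24 mm across, pressed straight down. It is sunk 20 mm below the console's top, in the middle of an upright-walled rectangular well open at the top, 36 mm along the scale's x and 60 mm along the scale's y. Axes as the scale's.
- tare_key (a joint): Travel of the tare key: 0 = up (its top 30 mm above the counter), 0.005 m = all the way down; springs back when let go. Starts to move at about 1.2 N, fully down at about 4 N.
- power_key_top (a point): Centre of the top of the on/off key: a bar, 13 mm along the scale's x and 46 mm along its y, sunk 20 mm deep in a well like the other. Not to be pressed.
- power_key (a joint): Travel of the on/off key: 0 = up, 0.005 m = down; must stay up.
- sake_cup: Small open cream cup, 54 mm across, 45 mm tall, in front of the scale, loose; origin: centre of its underside. A bystander, to be left alone.
- tea_cup: Open dark green cup, 68 mm across, 70 mm tall, left of the scale, loose; origin: centre of its underside. A bystander, to be left alone.
- rice_bowl: Open pale blue bowl, 90 mm across, 50 mm tall, right of the pan, loose; origin: centre of its underside. A bystander, to be left alone.
- lidded_jar: Closed ochre jar with a small knob, 68 mm across, 76 mm tall, right of the key console, loose; origin: centre of its underside. A bystander, to be left alone.
- bud_vase: Slim brown vase, 66 mm across, 125 mm tall, on the left of the counter, loose; origin: centre of its underside. A bystander, to be left alone.
- water_jar: Open cream pot, 80 mm across, 100 mm tall, on the right of the counter, loose; origin: centre of its underside. A bystander, to be left alone.
- tape_dispenser: Black tape dispenser, 50 x 120 mm, 86 mm tall, on the left of the counter, loose; origin: centre of its underside. A bystander, to be left alone.
Not all that is in view belongs to the job. Leave any purple or turquoise look-alike of the gift_box alone.

How it is judged (in metres and radians):
On the way, in this order (a step that is already met when the one before it is completed fails the run):
1. the box stands on the pan with its rear wall flat against the stop rail (x of box_back in the frame of stop_face above -0.007 m and y of box_back in the frame of stop_face between -0.04 and 0.04 m and angle between the x axis of gift_box and the x axis of scale, either way round below 0.08 rad and z of gift_box in the frame of scale below 0.063 m and angle between gift_box's own z axis and vertical below 0.06 rad), for 0.2 s.
2. the tare key is pressed all the way down, the box being home (value of joint tare_key above 0.004 m and x of box_back in the frame of stop_face above -0.01 m and y of box_back in the frame of stop_face between -0.04 and 0.04 m and angle between the x axis of gift_box and the x axis of scale, either way round below 0.1 rad and z of gift_box in the frame of scale below 0.063 m and angle between gift_box's own z axis and vertical below 0.06 rad), for 0.05 s.
At the end, for the whole second after the job is handed in: The box stands on the pan, level, its rear wall within 7 mm of the stop rail and square to it within 0.08 rad, at most 40 mm off the scale's centre line and at rest; both keys are up again (below 1 mm of travel) (all of step 1 and linear speed of gift_box below 0.02 m/s and value of joint each of tare_key, power_key below 0.001 m); the robot touches nothing.
It fails at once if the box is lifted off the pan (10 mm) or tipped (0.2 rad) (z of gift_box in the frame of scale above 0.068 m or angle between gift_box's own z axis and vertical above 0.2 rad).
It fails at once if the tare key is pressed (3 mm) while the box is not against the rail (value of joint tare_key above 0.003 m and not (x of box_back in the frame of stop_face above -0.01 m and y of box_back in the frame of stop_face between -0.04 and 0.04 m and angle between the x axis of gift_box and the x axis of scale, either way round below 0.1 rad and z of gift_box in the frame of scale below 0.063 m and angle between gift_box's own z axis and vertical below 0.06 rad)).
It fails at once if the on/off key is pressed (2 mm) (value of joint power_key above 0.002 m).
It fails at once if a pot or other bystander is shifted by more than 20 mm or lifted (distance of any of sake_cup, tea_cup, rice_bowl, lidded_jar, bud_vase, water_jar, tape_dispenser from where it was at the start of the episode above 0.02 m).
It also fails if it takes over 53 s, if anything falls off the work surface, if the arm or the gripper's body presses on something with over 40 N, if the wrist force passes 120 N, or if a joint passes its speed limit or range.

## Robot

A 6-joint arm with a two-finger parallel gripper is mounted at the origin on the work surface. World frame = base frame: x ahead of the robot, y to its left, z up, the work surface at z = 0. Lengths are in m, angles in degrees, forces in N, time in s.
With the tool pointing down it reaches from about 0.35 to 0.875 m from the base axis. Payload 4.2 kg.
Tool frame: the origin (TCP) lies between the finger pads; the fingertips stand 17 mm ahead of it and the grasp point (between the pads) lies 2 mm behind it (bot.tips_ahead is the z of the fingertips in the tool frame, in m); z points along the fingers, y is the direction in which the jaws open and shut (so a half turn about z gives the same grasp; the last joint's range is limited). The gripper opens to 87 mm and grips with 3 to 60 N. Pads are 19 mm wide; open, the fingers measure 117 mm over their backs; the gripper's body (75 mm by 190 mm) begins 51 mm behind the grasp point.
Start: joints at [14.817, 22.042, 0.453, 0, -68.411, -14.817], TCP at [0.625, 0, 0.24] pointing down, gripper open.
Joint ranges: [-179.83, 179.83], [-69.29, 118.12], [-61.27, 80.66], [-181.25, 117.63], [-171.15, -9.14], [-177.46, 177.46]. Speed limits (degrees/s): [159.86, 159.86, 180, 180, 180, 180].

## Interface

Orientations are given as a 3x3 rotation matrix whose columns are the frame's x, y, z axes.
In Python, from plant import bot, kin, imaging, workorder, finder gives the robot as it stands. Calls block until the motion is done:
- bot.move_ptp(position, orientation): joint-space move of the TCP to a pose.
- bot.servo_line(position, rot=None, velocity=0.15, threshold=None): straight line of the TCP; rot=None keeps the orientation; velocity is the mean speed in m/s. With threshold (N) it stops when the force on the tool has changed by that much, and returns True; else False.
- bot.set_joints(angles): joint-space move.
- bot.set_gripper(opening): opening from 0.0 (shut) to 1.0 (fully open); the grip force is fixed at half the most; returns when the fingers have stopped.
- bot.hold(seconds).
- kin.solve_ik(position, orientation): joint angles nearest the present ones, or None.
- bot.sense(): the state.
- imaging.camera(name): name is "scene" or "side" or "wrist"; returns (picture, depth): 480x640x3 uint8, red, green, blue; 480x640 float32, m along the optical axis (not along the pixel's ray), 0 where there is no reading.
- imaging.camera_info(name): a dict with "mtx" (3x3 intrinsics, pixels), "R" (3x3) and "t" (3): a world point X has camera coordinates R X + t. Camera axes: x right, y down, z forward; pixel columns grow to the right and rows downward; lengths in m; the calibration is good to about 2 mm. A picture is of the moment at which its call begins: read the wrist's pose just before it. camera_info takes no time and is no camera call; for the wrist camera it gives the pose at the moment of the call.
A pose or a line that the arm cannot do raises bot.PlanningError and nothing moves.
- workorder.sign_off(): hands the job in, once; it reports no verdict.
Trained networks look in the newest picture that a camera, given by its name, has taken for a name from the list of things; names that differ only in an ending like _2 or _b are one class to them, and where a whole thing is asked for, a point or a joint stands for the part that bears it (a point fixed in the world has none). Each returns a list of dicts, best first, with "p" (0 to 1); they miss things now and then, are a little off and sometimes report something else, mostly with a low value. They report only what shows in the picture. A call takes as long as a camera call. They do not tell look-alikes from the thing itself.
- finder.masks_of(name, camera): "region" (480x640 bool, what is visible of it) and "box" ([left, top, right, bottom] in pixels, round what is visible of it).
The state is a dict: "time": time; "joint_pos": joint angles; "joint_velocities": joint speeds; "joint_efforts": joint torques, N m; "tcp_pos": TCP position; "tool_rot": TCP orientation; "force": force on the tool from outside, world axes, zero at the start; "torque": the same for the moment, N m; "finger_gap": opening from 0.0 (shut) to 1.0 (fully open).
Only numpy, scipy, OpenCV 4.12 (cv2) and the standard library are available. Lean on these libraries where they do the work, as an engineer would, in place of code of your own. Each camera call takes 0.05 s, during which the arm holds its last target.

## Working session

There is one attempt and no reset: what is moved stays moved. The work goes in short steps, each a Python script; the robot and the scene stay as the last script left them, time stands still between calls to the robot, and variables do not carry over. Pictures are saved under pics/ and viewed, and the job is handed in when it is done.

```bash
mkdir -p pics; ls; cat > h.py <<'E'
import numpy as np, cv2
from plant import bot, kin, imaging, workorder, finder
def snap(n,tag):
    inf=imaging.camera_info(n); im,d=imaging.camera(n)
    cv2.imwrite(f'pics/{tag}.png',im[:,:,::-1]); np.savez(f'pics/{tag}.npz',im=im,d=d,K=inf['mtx'],R=inf['R'],t=inf['t'])
    return im,d,inf
def cloud(d,inf):
    K=np.array(inf['mtx']);R=np.array(inf['R']);t=np.array(inf['t'])
    v,u=np.mgrid[:480,:640]
    c=np.stack([(u-K[0,2])/K[0,0]*d,(v-K[1,2])/K[1,1]*d,d],-1)
    return (c-t)@R
def proj(X,inf):
    K=np.array(inf['mtx']);c=np.array(inf['R'])@np.array(X)+np.array(inf['t']);p=K@c;return p[:2]/p[2]
E
python3 - <<'E'
from h import *
for n in ['scene','side','wrist']: snap(n,n+'0')
print(bot.sense())
E
```

```text
pics
{'time': 0.15, 'joint_pos': array([ 1.48153366e+01,  2.20799024e+01,  3.97983390e-01, -2.02399775e-02,
       -6.84130365e+01, -1.48160712e+01]), 'joint_velocities': array([ 0.08067255, -0.07223356,  0.16251613,  0.08179385, -0.09139578,
       -0.05826244]), 'joint_efforts': array([ 3.86667998e-04, -3.91052306e+01,  1.87588084e+01,  4.22235444e+00,
        1.23758311e-02, -1.38926293e-04]), 'tcp_pos': array([ 6.24566079e-01, -5.42712389e-07,  2.38720998e-01]), 'tool_rot': array([[-1.42969626e-04, -9.99998568e-01, -1.68616094e-03],
       [-9.99999984e-01,  1.43148921e-04, -1.06212999e-04],
       [ 1.06454219e-04,  1.68614572e-03, -9.99998573e-01]]), 'force': array([ 0.18628538, -0.18705609,  0.4314424 ]), 'torque': array([-0.03222343, -0.016258  , -0.00247333]), 'finger_gap': 0.9982492372866609}
```

View pics/scene0.png

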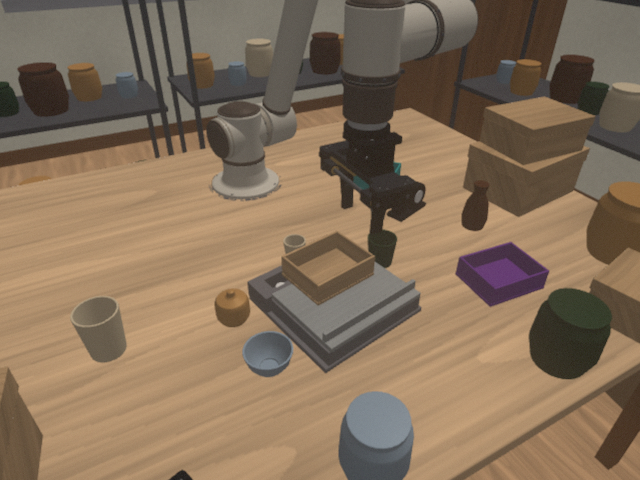

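View pics/side0.png

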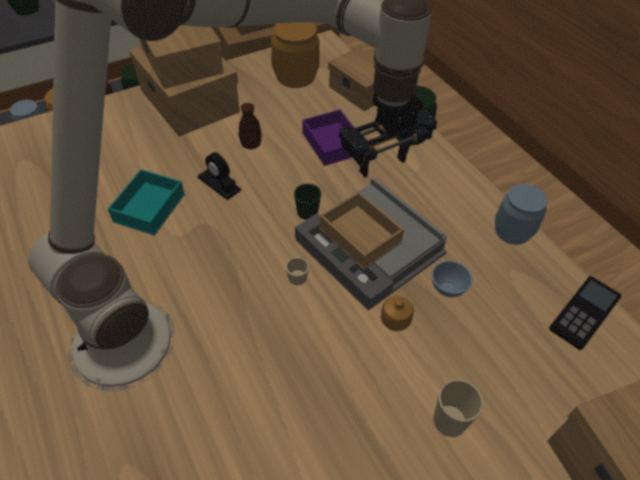

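View pics/wrist0.png

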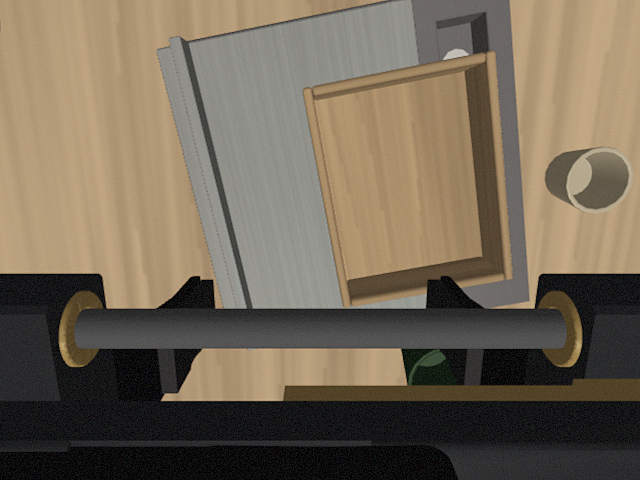

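Scene and side show the scale ahead of the robot. The box covers the left or middle of the console, and a round white key is visible in the wrist picture at about (455,55). Next I'll measure the scale and box.

```bash
python3 - <<'E'
from h import *
a=[]
for n in ['scene0','side0','wrist0']:
    z=np.load(f'pics/{n}.npz'); d=z['d']; P=cloud(d,z); P[d==0]=np.nan
    np.save(f'pics/{n}_P.npy',P)
    # top-down map of heights
    h=np.zeros((480,480,3),np.uint8)
    ok=(d>0)&(np.abs(P[...,0]-.6)<.24)&(np.abs(P[...,1])<.24)&(P[...,2]<.13)
    r=((.84-P[...,0][ok])*1000).astype(int); c=((.24-P[...,1][ok])*1000).astype(int)
    col=z['im'][ok][:,::-1]
    np.maximum.at
    h[np.clip(r,0,479),np.clip(c,0,479)]=col
    a.append(h)
    q=P[ok]; hh,e=np.histogram(q[:,2],bins=np.arange(-.01,.13,.003)); print(n,dict(zip(np.round(e,3),hh)))
cv2.imwrite('pics/td1.png',a[2]); 
im=cv2.imread('pics/side0.png')[170:320,270:470]; cv2.imwrite('pics/sz.png',cv2.resize(im,None,fx=4,fy=4,interpolation=cv2.INTER_CUBIC))
E
```

```text
Traceback (most recent call last):
  File "h.py", line 8, in cloud
    K=np.array(inf['mtx']);R=np.array(inf['R']);t=np.array(inf['t'])
               ~~~^^^^^^^
KeyError: 'mtx is not a file in the archive'
```

```bash
cat > td.py <<'E'
from h import *
import sys
def td(n):
    z=dict(np.load(f'pics/{n}.npz')); z['mtx']=z['K']; d=z['d']; P=cloud(d,z)
    ok=(d>0)&(np.abs(P[...,0]-.6)<.25)&(np.abs(P[...,1])<.25)&(P[...,2]<.14)
    o=np.argsort(P[...,2][ok]); q=P[ok][o]; col=z['im'][ok][:,::-1][o]
    h=np.zeros((500,500,3),np.uint8)
    h[np.clip(((.85-q[:,0])*1000).astype(int),0,499),np.clip(((.25-q[:,1])*1000).astype(int),0,499)]=col
    cv2.imwrite(f'pics/{n}_td.png',h); np.save(f'pics/{n}_P.npy',np.where(d[...,None]>0,P,np.nan))
    return q
if __name__=='__main__':
  for n in sys.argv[1:]:
    q=td(n); hh,e=np.histogram(q[:,2],bins=np.arange(-.01,.13,.004)); print(n,' '.join(f'{x:.3f}:{c}' for x,c in zip(e,hh)))
E
python3 td.py scene0 side0 wrist0
python3 -c "
import cv2
im=cv2.imread('pics/side0.png')[170:320,270:470]; cv2.imwrite('pics/sz.png',cv2.resize(im,None,fx=4,fy=4,interpolation=cv2.INTER_CUBIC))"
```

```text
scene0 -0.010:0 -0.006:178 -0.002:17298 0.002:4601 0.006:383 0.010:845 0.014:467 0.018:449 0.022:460 0.026:488 0.030:509 0.034:490 0.038:542 0.042:526 0.046:681 0.050:894 0.054:1293 0.058:3789 0.062:1256 0.066:619 0.070:446 0.074:472 0.078:549 0.082:259 0.086:238 0.090:273 0.094:266 0.098:261 0.102:291 0.106:529 0.110:40 0.114:0 0.118:0 0.122:0
side0 -0.010:253 -0.006:6313 -0.002:10652 0.002:1471 0.006:382 0.010:446 0.014:380 0.018:382 0.022:381 0.026:422 0.030:415 0.034:344 0.038:376 0.042:618 0.046:1349 0.050:932 0.054:1831 0.058:1435 0.062:1156 0.066:413 0.070:339 0.074:375 0.078:239 0.082:185 0.086:175 0.090:177 0.094:192 0.098:188 0.102:327 0.106:273 0.110:14 0.114:0 0.118:0 0.122:0
wrist0 -0.010:0 -0.006:780 -0.002:74326 0.002:1079 0.006:476 0.010:568 0.014:1162 0.018:574 0.022:522 0.026:631 0.030:648 0.034:572 0.038:564 0.042:1281 0.046:4594 0.050:4329 0.054:23464 0.058:16587 0.062:26902 0.066:1259 0.070:1124 0.074:2992 0.078:1776 0.082:763 0.086:801 0.090:826 0.094:837 0.098:838 0.102:1173 0.106:6608 0.110:3 0.114:0 0.118:0 0.122:0
```

View pics/wrist0_td.png

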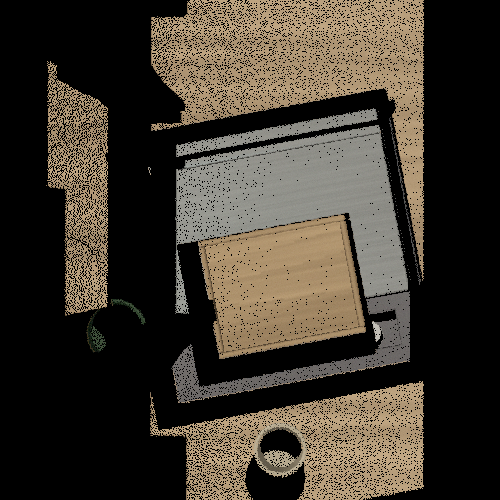

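View pics/side0_td.png

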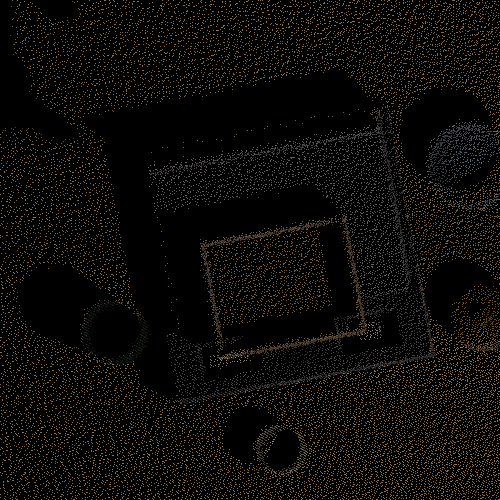

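View pics/sz.png

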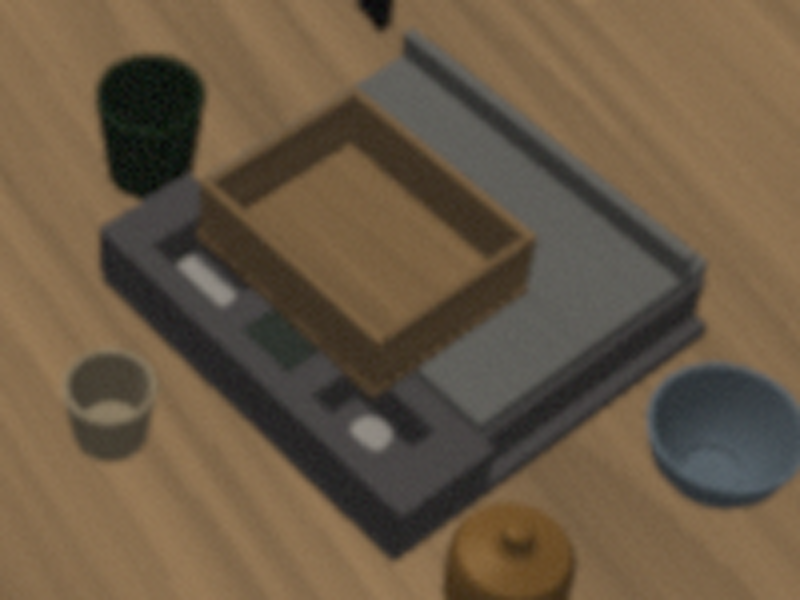

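The side zoom shows the bar key on the left (scale +y) and the round tare key on the right (scale -y). Now I'll fit the scale and box poses.

```bash
cat > fit.py <<'E'
from h import *
def rect(name,zlo,zhi,win):
    P=np.load(f'pics/{name}_P.npy').reshape(-1,3); P=P[~np.isnan(P[:,0])]
    m=(P[:,2]>zlo)&(P[:,2]<zhi)&(P[:,0]>win[0])&(P[:,0]<win[1])&(P[:,1]>win[2])&(P[:,1]<win[3])
    return P[m]
def boxfit(name,win=(.42,.85,-.2,.2)):
    q=rect(name,.100,.115,win)
    r=cv2.minAreaRect(q[:,:2].astype(np.float32)*1000); return len(q),r,q[:,2].mean()
if __name__=='__main__':
  for n in ['wrist0','side0','scene0']:
    print(n,'box',boxfit(n))
    q=rect(n,.071,.083,(.66,.76,-.14,.12)); 
    if len(q)>50:
        # rail line: direction via PCA
        c=q.mean(0); _,_,v=np.linalg.svd(q[:,:2]-c[:2],full_matrices=False); d=v[0]*np.sign(v[0][1]); yaw=np.arctan2(-d[0],d[1])
        ex=np.array([np.cos(yaw),np.sin(yaw)]); s=(q[:,:2]@ex); t=q[:,:2]@d
        print(' rail',len(q),'yaw',yaw,'s pct',np.percentile(s,[1,5,50,95,99]),'t',t.min(),t.max(),'z',np.median(q[:,2]))
    yaw=.204; ex=np.array([np.cos(yaw),np.sin(yaw)]); ey=np.array([-ex[1],ex[0]])
    q=rect(n,.043,.0535,(.42,.6,-.2,.12)); s=q[:,:2]@ex;t=q[:,:2]@ey
    print(' console',len(q),'s',np.percentile(s,[.5,1,2,98]),'t',np.percentile(t,[1,2,98,99]),'z',np.median(q[:,2]))
E
python3 fit.py
```

```text
wrist0 box (8206, ((562.8458862304688, -31.931686401367188), (120.07198333740234, 150.00537109375), 10.603598594665527), np.float64(0.10680298217968774))
 rail 3625 yaw 0.18298870173808832 s pct [0.68155339 0.68172043 0.68481254 0.689084   0.68961769] t -0.2590127072418737 -0.02416292354052877 z 0.07755912451586615
 console 9110 s [0.40681063 0.40880467 0.41117485 0.51367217] t [-0.26517314 -0.26351279 -0.02435072 -0.02242882] z 0.04994086170771321
side0 box (709, ((562.8078002929688, -31.30658721923828), (122.61519622802734, 154.06544494628906), 10.360391616821289), np.float64(0.1052615215005104))
 rail 367 yaw 0.18006602385363438 s pct [0.68000619 0.68119633 0.68496723 0.69081371 0.6924504 ] t -0.2567018253172966 -0.022340090805287326 z 0.07591875416277465
 console 1875 s [0.41026258 0.44659892 0.44753202 0.53748426] t [-0.28110006 -0.28015422 -0.00102587  0.00403141] z 0.04863467594221496
scene0 box (999, ((564.375732421875, -31.73773956298828), (122.89399719238281, 152.32583618164062), 10.516556739807129), np.float64(0.10603719268337305))
 rail 620 yaw 0.18259396144199874 s pct [0.68233408 0.6835187  0.68938638 0.69141054 0.69176633] t -0.25940632605209973 -0.025553166032544723 z 0.07794401738300505
 console 723 s [0.40775283 0.40951413 0.41069454 0.55307855] t [-0.28247119 -0.28209663  0.00087011  0.00316257] z 0.05039483966854571
```

```bash
cat >> h.py <<'E'
YAW=.183; ex=np.array([np.cos(YAW),np.sin(YAW),0]); ey=np.array([-ex[1],ex[0],0]); O=ex*.5765-ey*.1416
def W(x,y,z): return O+x*ex+y*ey+np.array([0,0,z])
def S(p): p=np.asarray(p)-O; return np.stack([p@ex,p@ey,p[...,2]],-1)
RT=np.stack([-ex,np.cross([0,0,-1],-ex),[0,0,-1]],1)
E
python3 - <<'E'
from h import *
print(O)
for n in ['wrist0','side0','scene0']:
    P=S(np.load(f'pics/{n}_P.npy').reshape(-1,3)); im=np.load(f'pics/{n}.npz')['im'].reshape(-1,3)
    ok=~np.isnan(P[:,0]); P=P[ok];im=im[ok]
    c=P[(P[:,2]>.046)&(P[:,2]<.053)&(abs(P[:,1])<.12)&(abs(P[:,0]+.1)<.05)]
    print(n,'console x min',np.percentile(c[:,0],[.5,2]) if len(c) else 0)
    c=P[(P[:,2]>.046)&(P[:,2]<.053)&(P[:,0]>-.12)&(P[:,0]<-.06)&(abs(P[:,1])<.16)]; print('  y',np.percentile(c[:,1],[1,99]))
    j=P[(abs(P[:,0]+.08)<.06)&(P[:,1]<-.14)&(P[:,1]>-.24)&(P[:,2]>.02)]; print('  jar',j.min(0) if len(j) else 0,j.max(0) if len(j) else 0)
    k=(abs(P[:,0]+.09)<.018)&(abs(P[:,1]+.07)<.03)&(P[:,2]>.02)&(P[:,2]<.04); kk=P[k&(im.min(1)>100)]; print('  key',len(kk),kk.mean(0) if len(kk) else 0)
q0=bot.sense()['joint_pos']
for p in [(-.135,.008,.15),(-.135,.008,.083),(-.02,.008,.083),(-.09,-.07,.12),(-.09,-.07,.04)]:
    print(W(*p),kin.solve_ik(W(*p),RT))
E
```

```text
[ 0.59264212 -0.03432395  0.        ]
wrist0 console x min [-0.12478112 -0.12424666]
  y [-0.1127201   0.12876784]
  jar 0 0
  key 170 [-0.08918026 -0.07762832  0.02987228]
side0 console x min [-0.12535397 -0.12462966]
  y [-0.15607744  0.12927418]
  jar [-0.12957469 -0.21814823  0.02020199] [-0.06256338 -0.15188535  0.07807487]
  key 56 [-0.0882272  -0.06971308  0.02907261]
scene0 console x min [-0.12501718 -0.12400217]
  y [-0.155776   -0.05089187]
  jar [-0.12408547 -0.21879751  0.02004244] [-0.05806471 -0.15320335  0.07786635]
  key 26 [-0.09390877 -0.07035756  0.03056765]
[ 0.45844048 -0.05102487  0.15      ] [ 13.91841193  11.49960462 -29.13648604   0.         -49.36390934
 -93.43328427]
[ 0.45844048 -0.05102487  0.083     ] [ 13.91841193  17.21402523 -33.77166069   0.         -39.01431409
 -93.43328427]
[ 0.57152023 -0.03009714  0.083     ] [ 13.19905339  26.09796475 -18.36378273   0.         -45.53825253
 -92.71392574]
[ 0.51688354 -0.11953333  0.12      ] [  4.50916675  19.91691861 -22.08503218   0.         -47.9980492
 -84.02403909]
[ 0.51688354 -0.11953333  0.04      ] [  4.50916675  26.48275591 -26.49418268   0.         -37.02306141
 -84.02403909]
```

Rail, console and key all agree to within about 2 mm across the three views. Moving to the pre-push pose.

```bash
python3 - <<'E'
from h import *
bot.move_ptp(W(-.135,.008,.16),RT)
s=bot.sense(); print(s['time'],S(s['tcp_pos']),s['force'])
print(bot.servo_line(W(-.135,.008,.084),RT,velocity=.08,threshold=10))
s=bot.sense(); print(s['time'],S(s['tcp_pos']),s['force'])
snap('side','side1'); snap('wrist','wrist1')
E
```

```text
1.3917 [-0.1341978   0.00800048  0.16039221] [ 0.08966909  1.06472851 -0.43357163]
False
2.4917 [-0.13457605  0.00798249  0.08440994] [ 0.04164821 -0.9704875  -0.37171905]
```

View pics/side1.png

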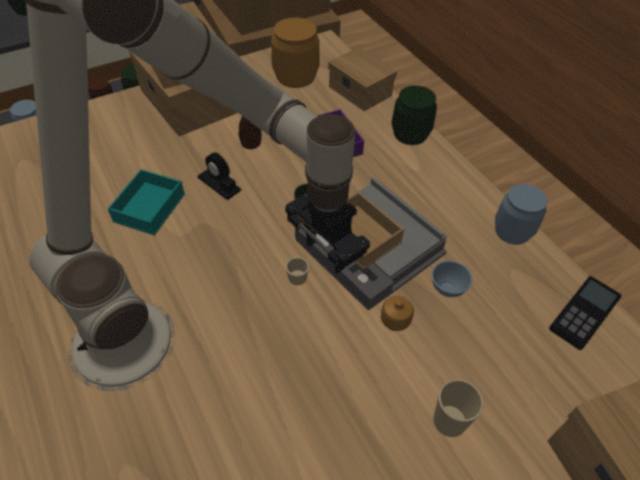

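The gripper stands in front of the box at about (325,235) and the cups are untouched. Pushing now.

```bash
python3 - <<'E'
from h import *
print(bot.servo_line(W(-.05,.008,.084),RT,velocity=.03,threshold=15))
s=bot.sense(); print(s['time'],S(s['tcp_pos']),s['force'])
print(bot.servo_line(W(-.005,.008,.084),RT,velocity=.012,threshold=7))
s=bot.sense(); print(s['time'],S(s['tcp_pos']),s['force'],s['force']@ex)
snap('side','side2'); snap('scene','scene2')
E
python3 td.py side2 scene2 >/dev/null; python3 -c "
from fit import *
for n in ['side2','scene2']:
    c,r,z=boxfit(n,(.45,.85,-.2,.2)); print(n,c,r,z)
"
```

```text
False
5.575 [-0.05003639  0.00801637  0.0840174 ] [-1.03342256 -0.55316875 -1.35742346]
True
7.6917 [-0.02607688  0.00796163  0.08333774] [ 0.60589296 -1.28747234  0.16169021] 0.3614812711030558
side2 376 ((627.26123046875, -28.816238403320312), (146.09898376464844, 135.93370056152344), 10.255867958068848) 0.10524640216635726
scene2 1164 ((627.1668701171875, -20.770713806152344), (142.8785858154297, 153.3514404296875), 11.07906436920166) 0.10627106633594391
```

View pics/side2.png

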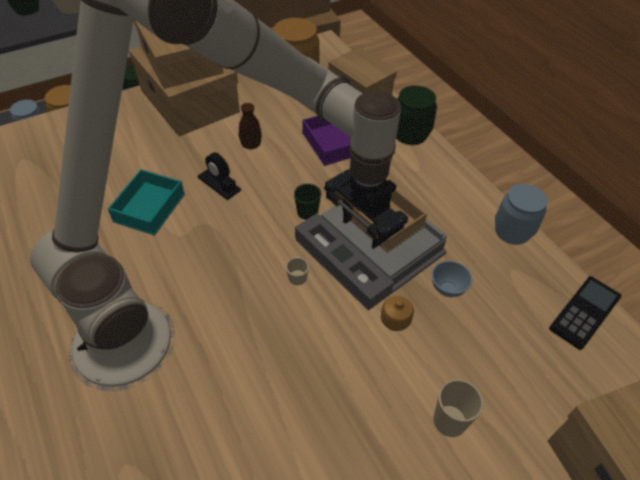

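View pics/scene2.png

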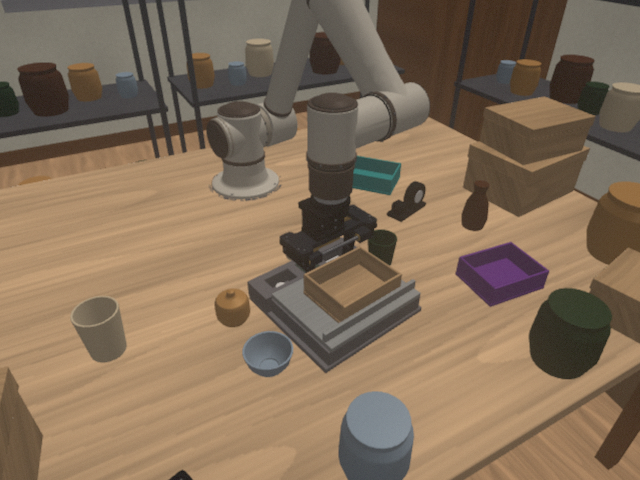

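The box is at the rail, or within about 2 mm of it. I'll press once more to seat it, then back off and measure from the wrist.

```bash
python3 - <<'E'
from h import *
print(bot.servo_line(W(-.005,.008,.084),RT,velocity=.012,threshold=14))
s=bot.sense(); print(s['time'],S(s['tcp_pos']),s['force'])
bot.hold(.4); print(bot.sense()['force'])
bot.servo_line(W(-.06,.008,.086),RT,velocity=.06)
bot.servo_line(W(-.06,.008,.24),RT,velocity=.15)
bot.servo_line(W(-.10,-.02,.26),RT,velocity=.15)
for n in ['wrist','side','scene']: snap(n,n+'3')
s=bot.sense(); print(s['time'],S(s['tcp_pos']))
E
python3 td.py side3 scene3 wrist3 >/dev/null; python3 -c "
from fit import *
for n in ['side3','scene3','wrist3']:
    c,r,z=boxfit(n,(.5,.85,-.2,.2)); print(n,c,r,z,S(np.array([r[0][0]/1000,r[0][1]/1000,0])))
"
```

```text
True
8.5917 [-0.02626291  0.00791814  0.08218795] [-0.59888876  0.3870035  -0.74131184]
[ 0.45855945 -0.56159243  0.49878763]
11.525 [-0.09967598 -0.01969874  0.25948814]
side3 477 ((636.6600341796875, -19.63599395751953), (125.18907928466797, 151.34133911132812), 9.954294204711914) 0.10514791267097237 [0.04595583 0.0064323  0.        ]
scene3 1103 ((637.3649291992188, -18.8096923828125), (122.37712860107422, 152.132568359375), 10.619717597961426) 0.10609550510989342 [0.04679933 0.00711653 0.        ]
wrist3 695 ((614.834716796875, -22.933021545410156), (50.558685302734375, 150.67617797851562), 8.395764350891113) 0.10647732963426909 [0.02389496 0.00716211 0.        ]
```

View pics/wrist3.png

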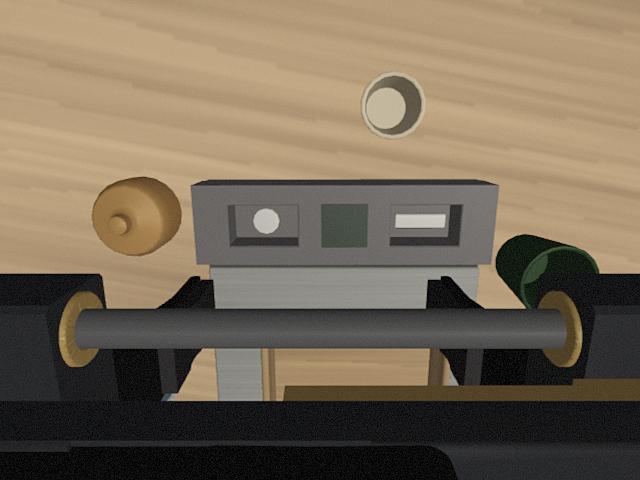

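View pics/side3.png

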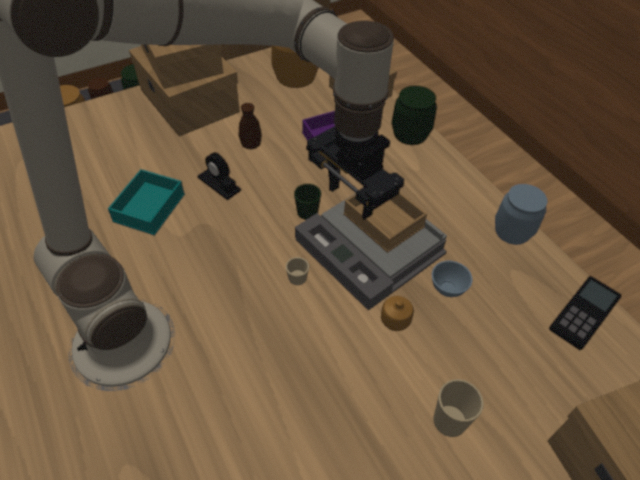

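The box centre is at scale x = 46 mm, so its rear wall is at the rail and square to it. In the wrist picture the tare disc is at (266,221) and the bar key at (420,221). Pressing the tare key next.

```bash
python3 - <<'E'
from h import *
P=S(np.load('pics/wrist3_P.npy')); im=np.load('pics/wrist3.npz')['im']
m=np.zeros((480,640),bool); m[203:240,248:288]=True; m&=(im.min(-1)>150)
k=P[m]; k=k[~np.isnan(k[:,0])]; print('key',len(k),np.nanmean(k,0),k.min(0),k.max(0))
kx,ky=((k.min(0)+k.max(0))/2)[:2]
if abs(kx+.09)>.003 or abs(ky+.07)>.004: kx,ky=-.09,-.07
bot.set_gripper(0.0)
bot.move_ptp(W(kx,ky,.10),RT)
s=bot.sense(); print(s['time'],S(s['tcp_pos']),s['finger_gap'],'tip',bot.tips_ahead)
snap('side','side4')
E
```

```text
key 490 [-0.0896769  -0.06979021  0.02979998] [-0.10072333 -0.0809151   0.02725701] [-0.07822052 -0.05890617  0.03172528]
13.7583 [-0.08837259 -0.07014465  0.10099463] 0.006581387437284309 tip 0.017
```

View pics/side4.png

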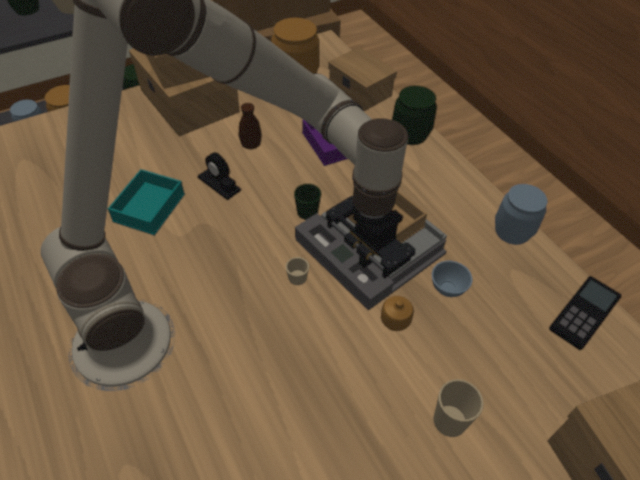

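```bash
python3 - <<'E'
from h import *
p=lambda z:W(-.0895,-.0699,z)
def st(t): s=bot.sense(); print(t,round(s['time'],2),S(s['tcp_pos']).round(4),s['force'].round(2))
print(bot.servo_line(p(.055),RT,velocity=.05,threshold=12)); bot.hold(.2); st('in well')
print(bot.servo_line(p(.036),RT,velocity=.012,threshold=9)); st('pressed')
bot.hold(.5); st('hold')
snap('wrist','wrist5')
E
```

```text
False
in well 15.06 [-0.0893 -0.0699  0.0553] [-0.57  0.75 -0.84]
True
pressed 16.12 [-0.0895 -0.0699  0.0424] [-0.32  0.85  4.65]
hold 16.62 [-0.0895 -0.0699  0.0424] [-1.59  0.75  5.01]
```

```bash
python3 - <<'E'
from h import *
p=lambda z:W(-.0895,-.0699,z)
def st(t): s=bot.sense(); print(t,round(s['time'],2),S(s['tcp_pos']).round(4),s['force'].round(2))
print(bot.servo_line(p(.036),RT,velocity=.012,threshold=8)); st('pressed'); bot.hold(.3); st('hold')
bot.servo_line(p(.055),RT,velocity=.03); st('up')
bot.servo_line(p(.16),RT,velocity=.1)
bot.servo_line(W(-.12,-.04,.26),RT,velocity=.15)
for n in ['wrist','side','scene']: snap(n,n+'6')
bot.hold(.5); st('end')
E
python3 td.py side6 scene6 wrist6 >/dev/null; python3 -c "
from fit import *
for n in ['side6','scene6']:
    c,r,z=boxfit(n,(.5,.85,-.2,.2)); print(n,c,r,z,S(np.array([r[0][0]/1000,r[0][1]/1000,0])))
P=S(np.load('pics/wrist6_P.npy')); im=np.load('pics/wrist6.npz')['im']; 
for y in (-.07,.07):
  k=(abs(P[...,0]+.09)<.018)&(abs(P[...,1]-y)<.03)&(im.min(-1)>150)&(P[...,2]<.045); print(y,k.sum(),np.median(P[k],0))
"
```

```text
True
pressed 16.91 [-0.0895 -0.0699  0.0424] [-0.74  0.77  4.78]
hold 17.21 [-0.0894 -0.0699  0.0424] [-0.5   1.65  4.32]
up 17.79 [-0.0898 -0.0699  0.0548] [-0.89  0.26  0.56]
end 20.52 [-0.12 -0.04  0.26] [0.07 0.57 0.57]
side6 394 ((636.9348754882812, -21.531272888183594), (125.33951568603516, 146.94827270507812), 11.458852767944336) 0.1051298648160472 [0.04588118 0.00451866 0.        ]
scene6 1095 ((637.4578857421875, -18.655189514160156), (122.67195129394531, 152.18450927734375), 10.291071891784668) 0.10612813390982402 [0.04691885 0.00725154 0.        ]
-0.07 493 [-0.08986288 -0.069858    0.02974785]
0.07 639 [-0.08974621  0.06980337  0.02966068]
```

View pics/wrist6.png

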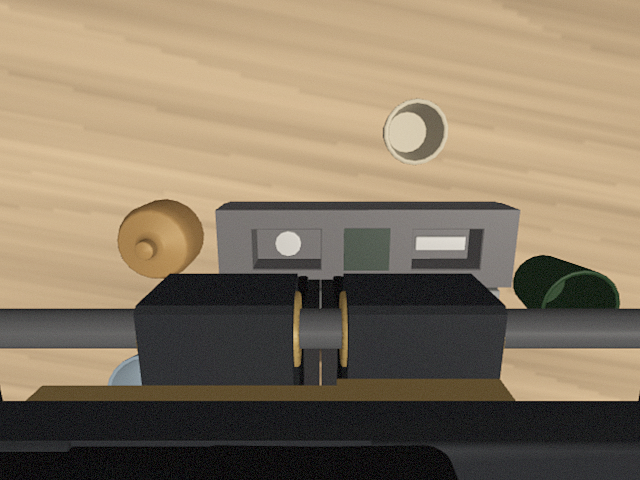

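View pics/scene6.png

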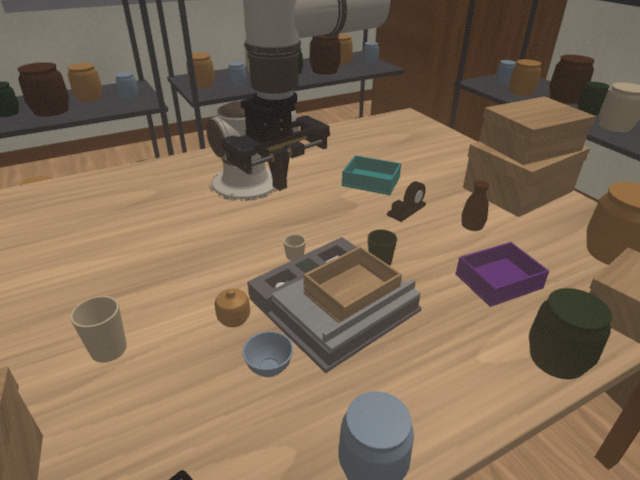

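The first press settled at fingertip z = 25.4 mm, which is 4.6 mm of travel, with about 5 N on the key. Pressing again drew more than 8 N extra and the tip went no lower, so the key is at its stop. Both keys are back up, the box is home and the other objects look unmoved. Handing in.

```bash
python3 - <<'E'
from h import *
print(workorder.sign_off()); print(bot.sense()['time'])
E
```

```text
the job is handed in; nothing more can be done
None
the job is handed in; nothing more can be done
```

The box is back against the stop rail, the tare key has been pressed and released, and the job is handed in at about 20.5 s of the 53 s allowed. The sign-off reported no verdict.

**Box:** I pushed its front wall along the pan with the open fingers, without lifting it, until it met the rail, then pressed once more to seat it. Afterwards the scene and side views put:
- its centre at scale x of about 46–47 mm; 45 mm is exactly home, and the difference is within calibration error;
- its centre about 5–7 mm off the centre line;
- its angle to the rail within about 0.02 rad; the single side-view readings were noisier than the others.

**Tare key:** I pressed it with the closed fingertips down to z = 25.4 mm, about 4.6 mm of travel, with about 5 N on it. A second press drew over 8 N more without going deeper, so I took it as fully down. I had no direct reading of the key's travel.

**Last checks:** Both keys stood at about 29.7 mm, so both are up, and the on/off key was never touched. In the pictures the pots and other things were where they started. I judged that by eye and did not measure each one. The arm was clear of everything.

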